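# Hang up the guard and hold an accumulator down in the sprung test cradle

### The job

The ring cradle on the bench is covered by its guard hoop: lift the hoop off and hang it over the horizontal bar, a leg on each side, and let go of it. Then set the larger of the two round accumulators, neck up, in the cradle's ring, press it down until the sprung ring is at the bottom of its travel, and finish while still holding it pressed down there. Leave everything else on the bench where it is.

Things in the scene. Friction and masses are not known exactly. Their poses are not given: they have to be found in the camera images.
- guard: guard hoop, aluminium, 0.2 kg: upside-down U of strip 24 mm wide (y), 4 mm thick; origin midway between its feet, z up. Legs at x = +-62 mm, 60 mm high, then sloping in to a flat crown (x +-20 mm, underside z 98, top z 102 mm). On the crown stands the grip lug, an upright plate 36 mm along x, 10 mm thick along y, z 102 to 147 mm. Starts on the cradle's base disc, over the ring
- guard_crown (a point): middle of the underside of the guard's crown, 98 mm above its feet; the place that rests on the bar when hung. Axes as guard
- rail: free-standing steel bar on two posts, fixed to the bench. Origin on the bench under the middle; its y runs along the bar. Bar 14 mm in diameter, 220 mm long, axis 153 mm above the bench (top at 160 mm); posts 14 mm thick at y = +100 and -100 mm on feet 90 x 40 x 10 mm
- rail_mid (a point): middle of the bar, on its axis, 153 mm above the bench; y along the bar, x level and across it
- cradle: sprung ring cradle, fixed to the bench: aluminium base disc 160 mm in diameter and 12 mm thick, on it a grey cup 96 mm in outer diameter up to 40 mm high, out of which a coil spring carries a flat steel ring. Origin on the bench, under the centre, z up
- seat (a point): centre of the ring's top face, 75 mm above the bench when the spring is free; goes down with the ring. Ring 86 mm outside, 64 mm inside diameter, 13 mm thick; the accumulator sits in it with its underside 15 mm below this point
- ring (a joint): how far the sprung ring is pressed down, m: 0 free, 0.016 at its bottom stop. The spring is preloaded: it carries the accumulator's weight without moving; starting to move it takes about 6.5 N in all and the bottom 16 N in all, of which the accumulator's weight gives 3 to 5 N
- accumulator: the larger hydraulic accumulator: rigid grey ball 84 mm in diameter with a small flat foot 40 mm across and a plain round steel neck on top, 26 mm in diameter from z = 84 to 126 mm. About 0.4 kg. Origin at the centre of the underside, z up through the neck. Stands on the bench on its foot
- small_accumulator: the smaller accumulator, not to be moved: the same shape, ball 60 mm in diameter, neck 20 mm in diameter, 90 mm tall in all. Origin at the centre of the underside
- wrench: steel wrench lying on the bench, bystander
- screwdriver: screwdriver lying on the bench, bystander
- jar: closed clear jar, 60 mm in diameter, 85 mm tall, bystander. Origin at the centre of the underside
- bush: flanged brass bush, 38 mm in diameter, 30 mm tall, bystander. Origin at the centre of the underside
Things that resemble listed ones, but are neither listed nor needed, are in the scene too. Leave any orange or purple look-alike of the accumulator alone.

How it is judged:
By the outcome, as a careful person would: the job done as asked, in the order asked, and still so for the second after the job is handed in, while the arm keeps its last pose, push and grip.
It also fails if it takes over 67 s, if anything falls off the work surface, if the arm or the gripper's body presses on something with over 40 N, if the wrist force passes 120 N, or if a joint passes its speed limit or range.

### The arm

A 7-joint arm with a two-finger parallel gripper is mounted at the origin on the work surface. World frame = base frame: x ahead of the robot, y to its left, z up, the work surface at z = 0. Lengths are in m, angles in rad, forces in N, time in s.
With the tool pointing down it reaches from about 0.425 to 0.875 m from the base axis. Payload 8.4 kg.
Tool frame: the origin (TCP) lies at the very end of the fingers, on their centre line; the grasp point (between the pads) lies bot.pinch_z behind it (bot.pinch_z is the distance from the TCP to the grasp point, in m); z points along the fingers, y is the line along which they close (so a half turn about z gives the same grasp; the last joint's range is limited). The gripper opens to 87 mm and grips with 3 to 60 N. Pads are 19 mm wide; open, the fingers measure 117 mm over their backs; the gripper's body (75 mm by 190 mm) begins 51 mm behind the grasp point.
Start: joints at [-1.291, 0.333, 0.04, 1.465, -0.013, 1.343, -0.059], TCP at [0.24, 0.604, 0.223] pointing down, gripper open.
Joint ranges: [-2.58, 2.58], [-0.38, 2.09], [-1.3, 1.39], [0.25, 2.4], [-1.5, 4.64], [0.08, 2.09], [-2.65, 2.65]. Speed limits (rad/s): [2.22, 2.22, 2.79, 2.79, 3.14, 3.14, 3.14].

### API

Orientations are given as a unit quaternion [w, x, y, z].
In Python, from rig import bot, camera gives the robot as it stands. The module is installed in compiled form; this text tells all that it offers.
- The arm moves only by the tool servo_tool, never from a script. Its argument "commands" is one flat list of numbers, 5 for each row, row after row: the finger opening in mm, from 0 to 87, then the shift along the tool's x, y, z in mm, then the turn about the tool's z in rad. In form: [gripper, dx, dy, dz, turn, gripper, dx, dy, dz, turn, ...]. A call has 1 to 5 rows; each row is the pose to reach, as a shift and turn from the pose commanded when the call began, along the tool's axes at that moment; what a row does not reach only later rows make up. A row lasts 1/8 s, in which the tool goes at most 62.5 mm and 10.7 degrees, less where a joint would pass 70% of its speed; a pose out of reach is approached as far as the arm can. A call with a gripper value outside its range is refused whole. The fingers move at their own pace and stop on an object; "newtons" is the grip in N (left out, the last holds). Time passes only in rows, so rows that repeat a pose let the fingers close. It gives the time, the measured TCP pose, the force, the opening and the grip force at its end, in the units of the state.
- bot.sense(): the state, without advancing time (a new reading comes with each control period).
- camera(name): name is "scene" or "top" or "wrist"; returns a dict with "color" (420x560x3 uint8, red, green, blue), "fx", "fy", "cx", "cy" (pixels), "k1" (the pictures are not rectified: a ray, as slopes to the right and down, at radius r is drawn at 1 + k1 r^2 times it, then the intrinsics apply), "R" (3x3) and "t" (3): a world point X has camera coordinates R X + t. Camera axes: x right, y down, z forward; pixel columns grow to the right and rows downward; lengths in m; the calibration is good to about 2 mm. A picture is of the moment at which its call begins. There is no depth.
- bot.close_job(): hands the job in; it is judged then, once.
The state is a dict: "t": time; "qpos": joint angles; "joint_vel": joint speeds; "joint_efforts": joint torques, N m; "tool_pos": TCP position; "eef_rot": TCP orientation; "wrist_force": force on the tool from outside, world axes, zero at the start; "ft_torque": the same for the moment, N m; "gripper_width": finger opening in m; "gripper_force": force on a finger pad.
Only numpy, scipy, OpenCV 4.12 (cv2) and the standard library are available. Lean on these libraries where they do the work, as an engineer would, in place of code of your own. Each camera call takes 0.05 s, during which the arm holds its last target. There are 200 camera calls.

## Working session

There is one attempt and no reset: what is moved stays moved. The work goes in short steps, Python scripts to look and compute and a tool call to move; the robot and the scene stay as the last step left them, time stands still between calls to the robot, and variables do not carry over. Pictures are saved under pics/ and viewed, at most 10 in all, crops included, and the job is handed in when it is done.

Besides the shell and the picture viewer there is one more tool, called after ">>>" as name(argument=value, ...), one argument or row to a line, values as JSON. servo_tool: Moves the arm, as the interface text tells. Its arguments: {"type":"object","properties":{"commands":{"type":"array"},"newtons":{"type":"number"}},"required":["commands"]}

```bash
mkdir -p pics; python3 - <<'E'
from rig import bot,camera
import cv2,json,numpy as np
s=bot.sense();print({k:np.round(v,3).tolist() for k,v in s.items()},bot.pinch_z)
for n in("scene","top"):
    c=camera(n);cv2.imwrite(f"pics/{n}0.png",c["color"][:,:,::-1])
    np.savez(f"{n}0.npz",**c)
    print(n,c["fx"],c["cx"],c["cy"],c["k1"],np.round(c["R"],3).tolist(),np.round(c["t"],3))
E
```

```text
{'t': 0.0, 'qpos': [-1.291, 0.334, 0.04, 1.466, -0.013, 1.343, -0.058], 'joint_vel': [0.0, -0.001, 0.002, 0.003, 0.001, -0.0, -0.0], 'joint_efforts': [0.0, -65.635, 1.336, -40.382, -0.06, 0.045, 0.0], 'tool_pos': [0.24, 0.603, 0.222], 'eef_rot': [-0.0, 0.188, 0.982, -0.001], 'wrist_force': [-0.006, -0.489, -0.227], 'ft_torque': [0.01, -0.047, -0.038], 'gripper_force': 0.0, 'gripper_width': 0.087} 0.0187
scene 452.9278165632989 278.874534740214 214.3191781385462 0.010014694030687735 [[-0.226, 0.974, -0.016], [0.727, 0.158, -0.669], [-0.649, -0.163, -0.743]] [ 0.114 -0.303  1.534]
top 420.68485598514036 283.103111419859 209.17549468933194 -0.01510679899800219 [[-0.006, -1.0, -0.015], [-0.985, 0.009, -0.173], [0.173, 0.014, -0.985]] [0.023 0.523 1.182]
```

View pics/scene0.png

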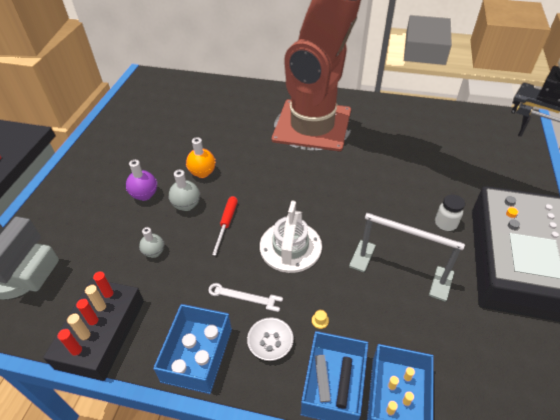

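View pics/top0.png

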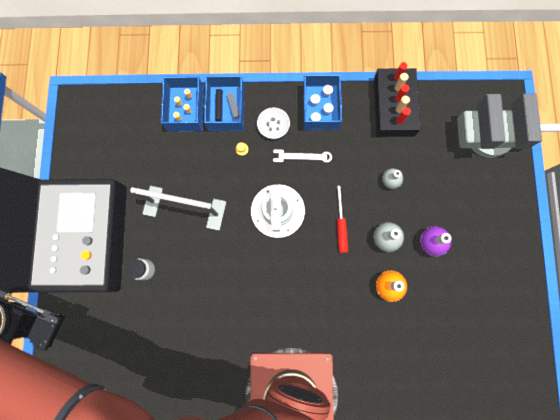

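The scene view shows the guard hoop on the cradle at about (291,235), and the rail from (368,217) to (460,245). The large grey accumulator is at (184,193) and the small one at (152,244). In the top view the cradle is at (278,210), the rail runs (133,191)–(210,206), and the large accumulator is at (389,237). Next I'll enlarge both.

```bash
python3 - <<'E'
import cv2
a=cv2.imread("pics/top0.png")[170:270,120:420];cv2.imwrite("pics/top0c.png",cv2.resize(a,(780,260),interpolation=3))
b=cv2.imread("pics/scene0.png")[150:310,130:470];b=cv2.resize(b,None,fx=2.3,fy=2.3,interpolation=3)
import numpy as np
a=cv2.imread("pics/top0.png")[182:250,120:420];a=cv2.resize(a,None,fx=2.6,fy=2.6,interpolation=3)
W=max(a.shape[1],b.shape[1]);p=lambda i:cv2.copyMakeBorder(i,0,0,0,W-i.shape[1],0)
o=np.vstack([p(a),p(b)]);print(a.shape,b.shape,o.shape);cv2.imwrite("pics/c0.png",o)
E
```

```text
(177, 780, 3) (368, 782, 3) (545, 782, 3)
```

View pics/c0.png

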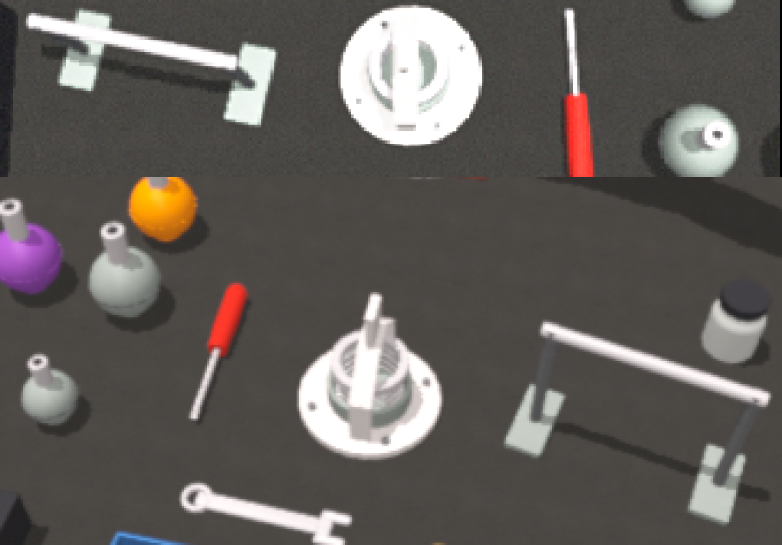

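The enlargement gives these full-image pixels:

| Feature | Top (u,v) | Scene (u,v) |
|---|---|---|
| Base disc centre | 278.1, 211.0 | 291.1, 246 |
| Bar end 1 | 131.5, 190.1 | 463, 246.5 |
| Bar end 2 | 211.2, 206.2 | 367, 216.1 |
| Accumulator neck top | 395, 233.5 | 178.7, 173 |

The hoop's plane runs nearly along world x.

```bash
cat > h.py <<'E'
import numpy as np,cv2
def ray(c,uv):
    K=np.array([[c["fx"],0,c["cx"]],[0,c["fy"],c["cy"]],[0,0,1.]])
    d=cv2.undistortPoints(np.array([[uv]],float),K,np.array([float(c["k1"]),0,0,0]))[0,0]
    R=np.array(c["R"]);return -R.T@c["t"],R.T@np.array([d[0],d[1],1])
def atz(c,uv,z):
    o,d=ray(c,uv);return (o+d*(z-o[2])/d[2])[:2]
def proj(c,X):
    R=np.array(c["R"]);X=np.atleast_2d(X);p=X@R.T+c["t"];x=p[:,:2]/p[:,2:];r=(x**2).sum(1)
    x=x*(1+float(c["k1"])*r)[:,None];return x*[c["fx"],c["fy"]]+[c["cx"],c["cy"]]
E
python3 - <<'E'
from h import *
T=np.load("top0.npz");S=np.load("scene0.npz")
for n,a,b,z in [("disc",(278.1,211),(291.1,246.1),.012),("r1",(131.5,190.1),(463,246.5),.153),("r2",(211.2,206.2),(367,216.1),.153),("neck",(395,233.5),(178.7,173),.126)]:
    print(n,atz(T,a,z).round(4),atz(S,b,z).round(4))
print("ball",atz(T,(388.8,236.6),.042))
for l in [(275.8,189),(276,233)]: print("guardtop",[atz(T,l,z).round(3).tolist() for z in(.01,.06,.147)])
E
```

```text
disc [0.5236 0.035 ] [0.5331 0.0393]
r1 [0.5603 0.4273] [0.5617 0.4269]
r2 [0.5141 0.21  ] [0.5171 0.2151]
neck [ 0.4399 -0.2823] [ 0.4445 -0.2838]
ball [ 0.44062819 -0.2851259 ]
guardtop [[0.592, 0.042], [0.58, 0.04], [0.561, 0.037]]
guardtop [[0.458, 0.042], [0.452, 0.04], [0.441, 0.037]]
```

Cradle is near (0.527, 0.036). The bar's middle is near (0.538, 0.32), with a yaw of about −12°. Moving over the cradle, with the fingers turned to close along y.

>>> servo_tool(
  commands=[87,-44,-40,-8,-0.08,87,-90,-80,-16,-0.16,87,-135,-120,-24,-0.24,87,-180,-160,-32,-0.32,87,-225,-200,-40,-0.38],
)

```text
t: 0.72
tool_pos: [0.376, 0.3328, 0.2626]
eef_rot: [-0.0, -0.002, 1.0, -0.0]
wrist_force: [0.0, -0.0, 0.5]
gripper_width: 0.0869
gripper_force: 0.0
```

```bash
cat > d.py <<'E'
import sys
from h import *
from rig import bot
def axes(s):
    w,x,y,z=s["eef_rot"]
    from scipy.spatial.transform import Rotation as Ro
    return Ro.from_quat([x,y,z,w]).as_matrix()
def delta(X,yaw=None):
    "mm shift in tool axes to TCP target X; turn so tool y has world yaw (deg, mod 180)"
    s=bot.sense();A=axes(s);p=np.array(s["tool_pos"])
    cy=np.degrees(np.arctan2(A[1,1],A[0,1]))
    print("pos",p.round(4),"yaw y",cy.round(2),"F",np.round(s["wrist_force"],1),"w",round(s["gripper_width"],4),"t",s["t"])
    d=(A.T@(np.array(X)-p))*1000
    t=0 if yaw is None else ((cy-yaw+90)%180-90)
    print("shift",d.round(1),"turn",np.radians(t).round(4))
E
python3 -c "
from d import *
delta([.526,.036,.26],90)"
```

```text
pos [0.376  0.3328 0.2626] yaw y 90.19 F [ 0.  -0.   0.5] w 0.0869 t 0.725
shift [-149.  -297.3    2.6] turn 0.0034
```

>>> servo_tool(
  commands=[87,-30,-59,-6,0,87,-60,-118,-12,0,87,-90,-177,-18,0,87,-120,-237,-24,0,87,-149,-297,-30,0],
)

```text
t: 1.35
tool_pos: [0.516, 0.055, 0.2908]
eef_rot: [0.0, -0.001, 1.0, 0.0]
wrist_force: [1.2, 1.0, -0.9]
gripper_width: 0.0873
gripper_force: 0.0
```

```bash
python3 - <<'E'
from d import *
from rig import camera
c=camera("wrist");np.savez("w1.npz",**c)
cv2.imwrite("pics/w1.png",cv2.resize(c["color"][:,:,::-1],(784,588),interpolation=3))
delta([.526,.036,.26],90)
print(proj(c,[[.526,.036,.012],[.526,.036,.159]]), -np.array(c["R"]).T@c["t"])
E
```

```text
pos [0.5187 0.0459 0.2917] yaw y 89.56 F [-0.7 -7.8  1.1] w 0.0869 t 1.4
shift [-7.3 -9.8 31.8] turn -0.0077
[[268.90239562 189.5580659 ]
 [262.75618229 213.62280996]] [0.4501268  0.05581421 0.45363917]
```

View pics/w1.png

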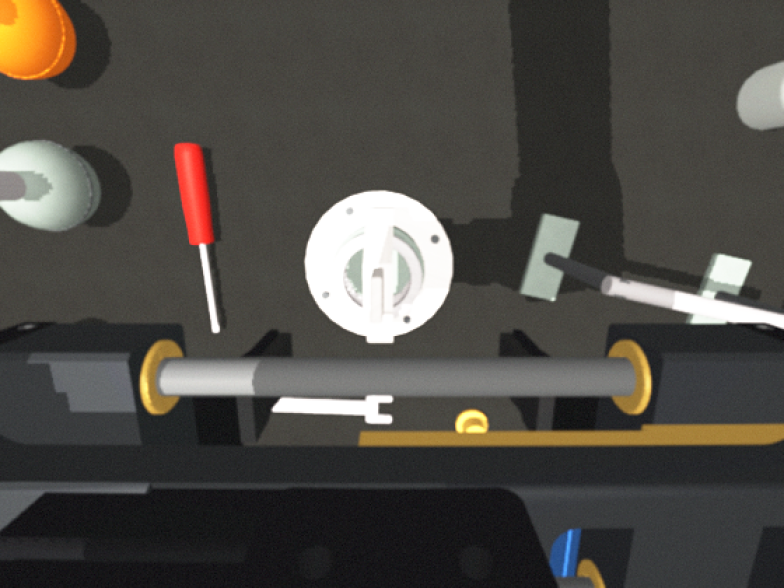

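The wrist view shows the cradle disc at about (379,264) in the enlarged picture, with the lug near (380,292). The arm was still settling, so I'll retake it at rest and enlarge it.

```bash
python3 - <<'E'
from d import *
from rig import camera
c=camera("wrist");np.savez("w2.npz",**c)
cv2.imwrite("pics/w2.png",cv2.resize(c["color"][125:250,205:335,::-1],None,fx=4.6,fy=4.6,interpolation=3))
delta([.526,.036,.26],90)
E
```

```text
pos [0.5175 0.0493 0.2913] yaw y 89.49 F [0.2 0.2 0.8] w 0.0869 t 1.45
shift [ -8.6 -13.2  31.4] turn -0.0088
```

View pics/w2.png

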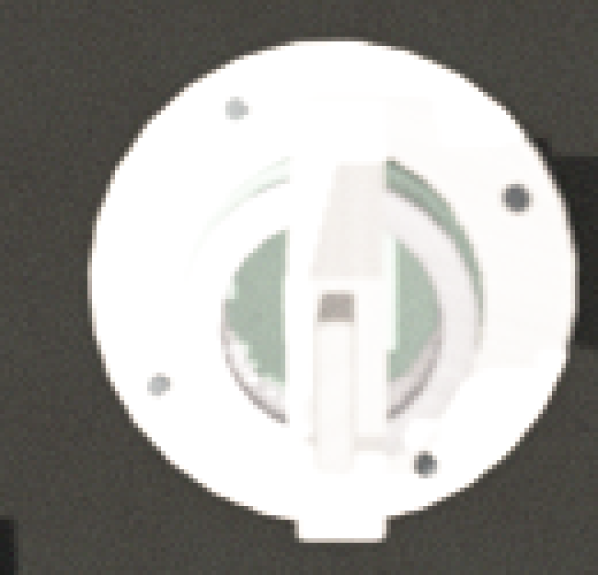

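```bash
python3 - <<'E'
from d import *
c=np.load("w2.npz")
f=lambda u,v,z:atz(c,(205+u/4.6,125+v/4.6),z).round(4)
print("disc",f(333,281,.012))
for q in [(318,322),(355,322),(318,472),(353,472),(336,397)]: print("lug",f(*q,.159))
print("far leg top",f(298,542,.072),f(386,542,.072))
print("strip at near shoulder",f(289,160,.072),f(386,160,.072))
w=np.load("w1.npz");g=lambda u,v,z:atz(w,(u*560/784,v*560/784),z).round(4)
print("rail end",g(606,285,.153)); print("acc foot?")
E
```

```text
disc [0.5242 0.0389]
lug [0.5095 0.0384]
lug [0.5096 0.0466]
lug [0.5444 0.0379]
lug [0.5445 0.0459]
lug [0.5268 0.0422]
far leg top [0.5935 0.0287] [0.5937 0.0551]
strip at near shoulder [0.4802 0.0281] [0.4804 0.0553]
rail end [0.5163 0.2147]
acc foot?
```

Lug centre is about (0.527, 0.042) with guard yaw near 0. Descending to the lug.

>>> servo_tool(
  commands=[60,-9.5,-7.3,35,-0.009,60,-9.5,-7.3,80,-0.009,60,-9.5,-7.3,125,-0.009,60,-9.5,-7.3,155,-0.009,60,-9.5,-7.3,170,-0.009],
  newtons=25,
)

```text
t: 2.08
tool_pos: [0.524, 0.0495, 0.1189]
eef_rot: [-0.001, -0.005, 1.0, -0.0]
wrist_force: [-0.0, 0.0, 0.4]
gripper_width: 0.0606
gripper_force: 0.0
```

```bash
python3 - <<'E'
from d import *
from rig import camera
c=camera("scene")
cv2.imwrite("pics/s3.png",cv2.resize(c["color"][120:280,200:400,::-1],None,fx=3.5,fy=3.5,interpolation=3))
delta([.527,.042,.121],90)
E
```

```text
pos [0.5237 0.0495 0.118 ] yaw y 90.59 F [-1.4  0.2 -1. ] w 0.0602 t 2.125
shift [-3.2 -7.5 -3. ] turn 0.0103
```

View pics/s3.png

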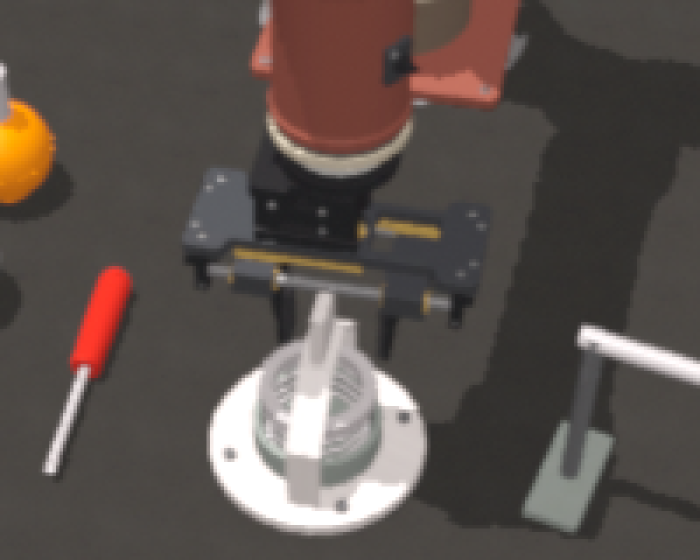

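```bash
python3 - <<'E'
from d import *
from rig import camera
for i in range(3):
    c=camera("scene"); delta([.527,.042,.121],90)
P=lambda X:((proj(c,X)-[200,120])*3.5).round(0).tolist()
p=np.array(bot.sense()["tool_pos"])
print("tips",P([p+[0,.03,0],p-[0,.03,0]]),"lugtop",P([[.509,.042,.159],[.545,.042,.159]]),"far foot",P([[.591,.042,.012]]))
E
```

```text
pos [0.5242 0.0495 0.1195] yaw y 90.58 F [0.6 0.2 0.4] w 0.0603 t 2.175
shift [-2.7 -7.6 -1.5] turn 0.0102
pos [0.5251 0.0496 0.1208] yaw y 90.58 F [ 0.2 -0.1  1. ] w 0.0603 t 2.225
shift [-1.9 -7.6 -0.2] turn 0.0101
pos [0.5256 0.0497 0.1215] yaw y 90.58 F [ 0.5 -0.2 -0.8] w 0.0603 t 2.275
shift [-1.3 -7.7  0.5] turn 0.0101
tips [[379.0, 345.0], [294.0, 331.0]] lugtop [[331.0, 282.0], [320.0, 320.0]] far foot [[306.0, 504.0]]
```

Picture and projection agree, with the fingertips straddling the lug. TCP is about 7.6 mm too far in +y, so I'll shift it and close.

>>> servo_tool(
  commands=[60,-1.3,-7.6,0,0.01,40,-1.3,-7.6,0,0.01,0,-1.3,-7.6,0,0.01,0,-1.3,-7.6,0,0.01,0,-1.3,-7.6,0,0.01],
  newtons=25,
)

```text
t: 2.9
tool_pos: [0.5265, 0.0422, 0.1207]
eef_rot: [0.0, -0.0, 1.0, 0.0]
wrist_force: [-0.1, -0.6, -0.8]
gripper_width: 0.028
gripper_force: 0.0
```

>>> servo_tool(
  commands=[0,0,0,0,0,0,0,0,0,0,0,0,0,0,0],
)

```text
t: 3.28
tool_pos: [0.5264, 0.042, 0.1206]
eef_rot: [-0.0, -0.0, 1.0, -0.0]
wrist_force: [0.5, 0.5, -1.6]
gripper_width: 0.0099
gripper_force: 25.0
```

The lug is gripped at 9.9 mm. Lifting straight up.

>>> servo_tool(
  commands=[0,0,0,-12,0,0,0,0,-40,0,0,0,0,-80,0,0,0,0,-120,0,0,0,0,-155,0],
)

```text
t: 3.9
tool_pos: [0.5264, 0.0419, 0.2779]
eef_rot: [0.0, 0.0, 1.0, 0.0]
wrist_force: [0.9, 0.4, -1.9]
gripper_width: 0.0098
gripper_force: 25.0
```

>>> servo_tool(
  commands=[0,0,0,-20,0,0,0,0,-25,0,0,0,0,-25,0],
)

```text
t: 4.28
tool_pos: [0.5262, 0.042, 0.3004]
eef_rot: [-0.0, -0.0, 1.0, -0.0]
wrist_force: [-0.2, 0.4, -2.3]
gripper_width: 0.0102
gripper_force: 25.0
```

```bash
python3 - <<'E'
from d import *
from rig import camera
c=camera("scene");np.savez("s4.npz",**c)
cv2.imwrite("pics/s4.png",cv2.resize(c["color"][90:310,170:480,::-1],None,fx=2.5,fy=2.5,interpolation=3))
delta([.538,.32,.30],78)
E
```

```text
pos [0.526  0.042  0.2999] yaw y 90.01 F [-0.2  0.2 -2.2] w 0.0096 t 4.325
shift [-1.20e+01  2.78e+02 -2.00e-01] turn 0.2096
```

View pics/s4.png

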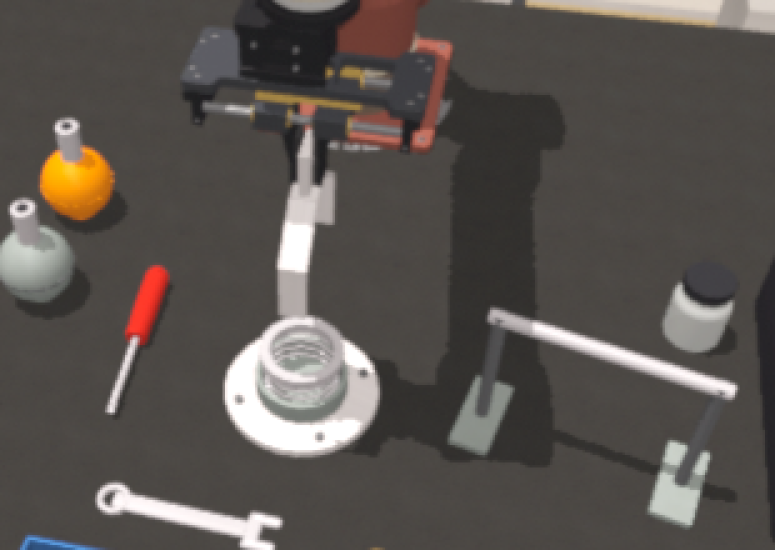

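The hoop is lifted and upright, and its feet clear the bar top by about 3 cm. The ring is visible at crop (301,340). Carrying the hoop over the rail and turning it.

>>> servo_tool(
  commands=[0,-2,25,0,0.03,0,-4,65,0,0.07,0,-6,105,0,0.11,0,-8,145,0,0.15,0,-10,185,0,0.18],
)

```text
t: 4.95
tool_pos: [0.5359, 0.2281, 0.2993]
eef_rot: [-0.001, 0.09, 0.996, -0.001]
wrist_force: [-0.4, 0.4, -1.4]
gripper_width: 0.0099
gripper_force: 25.0
```

>>> servo_tool(
  commands=[0,5,38,0,0.01,0,11,70,0,0.03,0,15,91,0,0.03,0,15,91,0,0.03,0,15,91,0,0.03],
)

```text
t: 5.58
tool_pos: [0.5383, 0.3179, 0.3004]
eef_rot: [-0.0, 0.105, 0.994, -0.001]
wrist_force: [0.5, -1.0, -1.9]
gripper_width: 0.01
gripper_force: 25.0
```

```bash
python3 - <<'E'
from d import *
from rig import camera
s4=np.load("s4.npz")
print("ring",atz(s4,(170+301/2.5,90+338/2.5),.075),"foot",atz(s4,(286.8,215.6),.192))
delta([.5385,.32,.30],78.2)
c=camera("scene");np.savez("s5.npz",**c)
a=cv2.resize(c["color"][90:290,290:490,::-1],None,fx=2.9,fy=2.9,interpolation=3)
d=camera("top");np.savez("t5.npz",**d)
b=cv2.resize(d["color"][150:250,110:230,::-1],None,fx=2.9,fy=2.9,interpolation=3)
b=cv2.copyMakeBorder(b,0,0,0,0,0);o=np.zeros((600,800,3),np.uint8);o[:580,:580]=a
b=cv2.resize(b,(220,183)) if 0 else b[:, :220]
o[:290,580:]=b
cv2.imwrite("pics/s5.png",o)
E
```

```text
ring [0.51660688 0.03377475] foot [0.58904322 0.04080788]
pos [0.5383 0.3179 0.3004] yaw y 77.91 F [ 0.5 -1.  -1.9] w 0.01 t 5.575
shift [0.2 2.1 0.4] turn -0.005
```

View pics/s5.png

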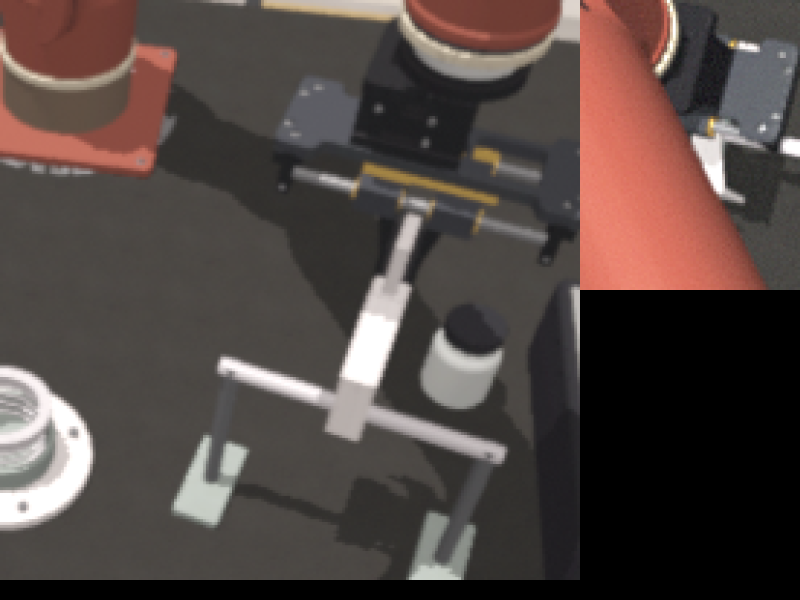

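The hoop is above the bar, square to it and centred. Lowering it.

>>> servo_tool(
  commands=[0,0,2,15,-0.005,0,0,2,45,-0.005,0,0,2,80,-0.005,0,0,2,110,-0.005,0,0,2,122,-0.005],
)

```text
t: 6.3
tool_pos: [0.5372, 0.3203, 0.176]
eef_rot: [-0.001, 0.102, 0.995, -0.001]
wrist_force: [0.2, -0.4, -2.4]
gripper_width: 0.0101
gripper_force: 25.0
```

>>> servo_tool(
  commands=[0,0,0,2,0,0,0,0,4,0,0,0,0,4,0,0,0,0,4,0],
)

```text
t: 6.8
tool_pos: [0.5386, 0.3214, 0.1753]
eef_rot: [0.0, 0.102, 0.995, 0.0]
wrist_force: [-0.4, -0.6, -1.3]
gripper_width: 0.01
gripper_force: 25.0
```

>>> servo_tool(
  commands=[0,0,0,1,0,0,0,0,2,0,0,0,0,3,0,0,0,0,3,0,0,0,0,3,0],
)

```text
t: 7.42
tool_pos: [0.5384, 0.3213, 0.1716]
eef_rot: [-0.0, 0.102, 0.995, -0.0]
wrist_force: [0.7, -0.1, -2.0]
gripper_width: 0.01
gripper_force: 25.0
```

>>> servo_tool(
  commands=[0,0,0,1,0,0,0,0,1,0,0,0,0,2,0,0,0,0,2,0,0,0,0,2,0],
)

```text
t: 8.05
tool_pos: [0.5384, 0.3213, 0.1705]
eef_rot: [0.0, 0.102, 0.995, 0.0]
wrist_force: [-3.0, -2.0, 5.7]
gripper_width: 0.0102
gripper_force: 25.0
```

Contact: the force is up by about 8 N at z = 0.1705, as expected. Releasing and rising.

>>> servo_tool(
  commands=[14,0,0,0,0,18,0,0,0,0,30,0,0,0,0,45,0,0,0,0,45,0,0,0,0],
)

```text
t: 8.68
tool_pos: [0.5384, 0.3213, 0.1696]
eef_rot: [-0.0, 0.102, 0.995, -0.0]
wrist_force: [0.5, 0.2, -0.3]
gripper_width: 0.0394
gripper_force: 0.0
```

>>> servo_tool(
  commands=[50,0,0,-8,0,60,0,0,-30,0,70,0,0,-70,0,87,0,0,-110,0,87,0,-50,-120,0],
)

```text
t: 9.3
tool_pos: [0.5285, 0.2757, 0.2925]
eef_rot: [0.001, 0.1, 0.995, 0.002]
wrist_force: [0.3, -0.9, -0.1]
gripper_width: 0.0815
gripper_force: 0.0
```

```bash
python3 - <<'E'
from d import *
from rig import camera
delta([.5385,.32,.30],78.2)
c=camera("scene");np.savez("s6.npz",**c)
a=cv2.resize(c["color"][150:310,110:490,::-1],None,fx=2.1,fy=2.1,interpolation=3)
cv2.imwrite("pics/s6.png",a)
T=np.load("top0.npz");S=np.load("scene0.npz")
# two-ray triangulation for neck
def tri(a,b):
    o1,d1=ray(T,a);o2,d2=ray(S,b);k=np.linalg.lstsq(np.c_[d1,-d2],o2-o1,rcond=None)[0];print((o1+d1*k[0]).round(4),(o2+d2*k[1]).round(4))
tri((395,233.5),(178.7,173))
E
```

```text
pos [0.5285 0.2757 0.2925] yaw y 78.57 F [ 0.3 -0.9 -0.1] w 0.0815 t 9.3
shift [-1.1 45.5 -7.4] turn 0.0065
[ 0.4404 -0.2833  0.1218] [ 0.4411 -0.2859  0.1225]
```

View pics/s6.png

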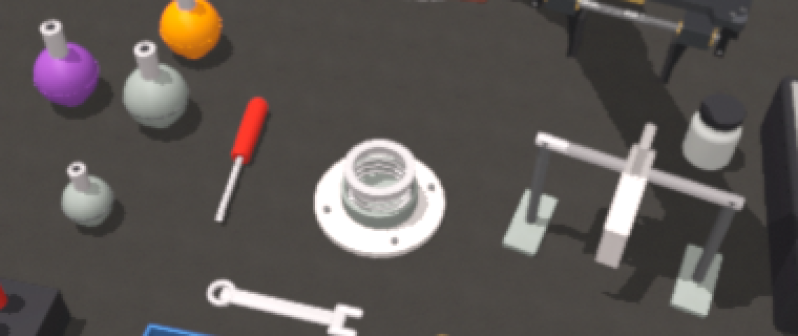

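The hoop hangs on the bar in the middle, a leg on each side, and the cradle ring is open at about (380,165) in the crop. Moving back over the cradle to measure it.

>>> servo_tool(
  commands=[87,-8,-45,0,-0.04,87,-16,-100,0,-0.09,87,-25,-155,0,-0.14,87,-33,-205,0,-0.18,87,-38,-233,0,-0.2],
)

```text
t: 9.98
tool_pos: [0.5178, 0.0331, 0.2905]
eef_rot: [0.001, 0.004, 1.0, 0.0]
wrist_force: [0.9, 0.3, 0.9]
gripper_width: 0.0872
gripper_force: 0.0
```

>>> servo_tool(
  commands=[87,0,0,0,0,87,0,0,0,0,87,0,0,0,0],
)

```text
t: 10.35
tool_pos: [0.518, 0.0378, 0.2896]
eef_rot: [-0.0, 0.002, 1.0, -0.0]
wrist_force: [-0.5, 0.6, -0.5]
gripper_width: 0.0869
gripper_force: 0.0
```

```bash
python3 - <<'E'
from d import *
from rig import camera
c=camera("wrist");np.savez("w7.npz",**c)
g=cv2.cvtColor(c["color"],cv2.COLOR_RGB2GRAY)
m=(g>140).astype(np.uint8)
e=proj(c,[[.525,.039,.012]])[0];print("exp",e)
cs,_=cv2.findContours(m,cv2.RETR_EXTERNAL,cv2.CHAIN_APPROX_NONE)
for k in cs:
    if len(k)>150:
        E=cv2.fitEllipse(k);print(len(k),np.round(E[0],1),np.round(E[1],1),atz(c,E[0],.012).round(4))
delta([.442,-.284,.26],90)
# ring: bright annulus; Hough-free check: intensity along projected circles at z=.075
def score(x,y,r,z):
    t=np.linspace(0,2*np.pi,180);p=proj(c,np.c_[x+r*np.cos(t),y+r*np.sin(t),0*t+z]).astype(np.float32)
    return cv2.remap(g,p[:,0].copy(),p[:,1].copy(),1).astype(float).ravel()
best=sorted(((score(x,y,.0375,.075).mean()-score(x,y,.029,.075).mean(),x,y) for x in np.arange(.51,.541,.001) for y in np.arange(.025,.052,.001)))[-4:]
print(np.round(best,3))
E
```

```text
exp [282.27292928 187.78348073]
237 [251.5 290.6] [ 17.7 116.5] [ 0.6972 -0.0125]
165 [145.4 271.2] [22.  84.2] [ 0.662 -0.185]
427 [513.8 192.1] [ 71.1 121.1] [0.5323 0.3942]
180 [404.1 181.3] [26.  74.4] [0.5155 0.2232]
300 [281.7 187. ] [104.7 105.6] [0.5239 0.0381]
207 [ 36.9 131.1] [51.6 64.3] [ 0.4401 -0.3193]
227 [24.4 25.9] [51.3 58.1] [ 0.3022 -0.3097]
pos [0.518  0.0377 0.2896] yaw y 89.82 F [-0.4 -0.5 -0.3] w 0.0871 t 10.4
shift [  75.  -321.9   29.6] turn -0.0031
[[5.6339e+01 5.2900e-01 3.9000e-02]
 [5.7683e+01 5.2800e-01 4.0000e-02]
 [5.8167e+01 5.2800e-01 3.8000e-02]
 [5.8183e+01 5.2800e-01 3.9000e-02]]
```

Cradle centre is (0.526, 0.0385). Moving to hover over the accumulator.

>>> servo_tool(
  commands=[87,10,-45,3,0,87,24,-100,6,0,87,37,-155,9,0,87,50,-210,12,0,87,62,-265,16,0],
)

```text
t: 11.02
tool_pos: [0.4545, -0.2292, 0.2738]
eef_rot: [0.0, 0.002, 1.0, 0.0]
wrist_force: [1.0, 0.6, 0.3]
gripper_width: 0.0871
gripper_force: 0.0
```

>>> servo_tool(
  commands=[87,8,-35,2,0,87,13,-57,4,0,87,13,-57,4,0,87,13,-57,4,0,87,13,-57,4,0],
)

```text
t: 11.65
tool_pos: [0.4421, -0.2839, 0.2697]
eef_rot: [0.0, 0.001, 1.0, 0.0]
wrist_force: [-0.5, 0.4, 0.0]
gripper_width: 0.087
gripper_force: 0.0
```

```bash
python3 - <<'E'
from d import *
from rig import camera
c=camera("wrist");np.savez("w8.npz",**c)
delta([.442,-.284,.093],90)
print(proj(c,[[.442,-.284,.126],[.442,-.284,.042],[.442,-.284,0]]))
cv2.imwrite("pics/w8.png",cv2.resize(c["color"][80:280,150:400,::-1],None,fx=3,fy=3,interpolation=3))
E
```

```text
pos [ 0.442  -0.2841  0.2697] yaw y 89.84 F [ 0.5 -0.  -0.6] w 0.0871 t 11.7
shift [1.000e-01 0.000e+00 1.767e+02] turn -0.0028
[[281.03886682 201.66527285]
 [281.23746796 188.57251093]
 [281.30890047 183.86431667]]
```

View pics/w8.png

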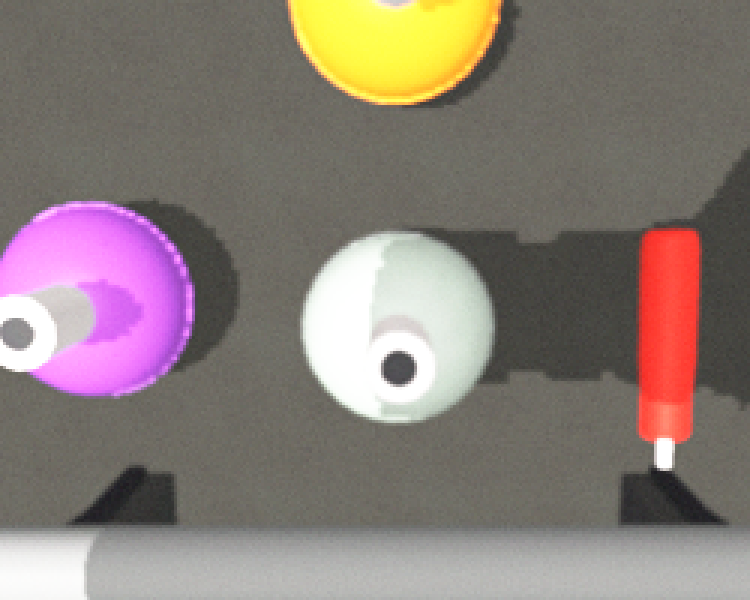

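The grey accumulator's neck top is at crop (399,367) and the ball at (398,326). That is about 2 mm further in +y than estimated, so it stands near (0.4425, −0.282). Descending on the neck.

>>> servo_tool(
  commands=[60,-0.5,2,25,0,60,-0.5,2,70,0,60,-0.5,2,120,0,60,-0.5,2,158,0,60,-0.5,2,174,0],
  newtons=45,
)

```text
t: 12.32
tool_pos: [0.4412, -0.2821, 0.0939]
eef_rot: [-0.001, 0.002, 1.0, 0.0]
wrist_force: [-0.0, 0.0, 0.7]
gripper_width: 0.0607
gripper_force: 0.0
```

>>> servo_tool(
  commands=[60,0,0,2,0,60,0,0,2,0,60,0,0,2,0],
)

```text
t: 12.7
tool_pos: [0.4428, -0.2835, 0.0949]
eef_rot: [0.001, 0.002, 1.0, -0.0]
wrist_force: [-0.0, 0.4, -0.7]
gripper_width: 0.0598
gripper_force: 0.0
```

```bash
python3 -c "
from d import *
delta([.4425,-.282,.093],90)"
```

```text
pos [ 0.4428 -0.2835  0.0949] yaw y 89.73 F [-0.   0.4 -0.7] w 0.0598 t 12.7
shift [0.3 1.5 1.9] turn -0.0047
```

>>> servo_tool(
  commands=[50,0,1.5,2,0,40,0,1.5,2,0,20,0,1.5,2,0,0,0,1.5,2,0,0,0,1.5,2,0],
)

```text
t: 13.32
tool_pos: [0.4419, -0.282, 0.0917]
eef_rot: [0.0, 0.002, 1.0, -0.0]
wrist_force: [-0.1, -1.3, -0.5]
gripper_width: 0.0252
gripper_force: 44.9
```

>>> servo_tool(
  commands=[0,0,0,0,0,0,0,0,0,0,0,0,0,0,0],
)

```text
t: 13.7
tool_pos: [0.4419, -0.2819, 0.0917]
eef_rot: [0.0, 0.002, 1.0, -0.0]
wrist_force: [-0.4, -2.6, -0.1]
gripper_width: 0.0254
gripper_force: 45.0
```

>>> servo_tool(
  commands=[0,0,0,-10,0,0,0,0,-35,0,0,0,0,-75,0,0,0,0,-105,0,0,0,0,-115,0],
)

```text
t: 14.32
tool_pos: [0.4425, -0.2817, 0.2083]
eef_rot: [0.001, 0.002, 1.0, 0.0]
wrist_force: [-0.1, 0.6, -4.1]
gripper_width: 0.0249
gripper_force: 44.9
```

```bash
python3 -c "
from d import *
delta([.526,.0385,.21],90)"
```

```text
pos [ 0.4425 -0.2817  0.2083] yaw y 89.73 F [-0.1  0.6 -4.1] w 0.0249 t 14.325
shift [-82.1 320.6  -1.4] turn -0.0046
```

The accumulator is held, at about 4 N. Carrying it to the cradle, where the seated TCP should be near 0.152 and the pressed one near 0.136.

>>> servo_tool(
  commands=[0,-7,25,0,0,0,-17,68,0,0,0,-28,112,0,0,0,-39,156,0,0,0,-50,200,0,0],
)

```text
t: 14.95
tool_pos: [0.4923, -0.0802, 0.2057]
eef_rot: [-0.001, 0.002, 1.0, 0.0]
wrist_force: [1.0, -0.6, -3.4]
gripper_width: 0.0252
gripper_force: 44.9
```

>>> servo_tool(
  commands=[0,-11,44,0,0,0,-22,85,0,-0.004,0,-32,120,0,-0.004,0,-32,120,0,-0.004,0,-32,120,0,-0.004],
)

```text
t: 15.58
tool_pos: [0.5248, 0.0373, 0.2058]
eef_rot: [-0.001, 0.001, 1.0, -0.0]
wrist_force: [-0.6, -0.0, -3.5]
gripper_width: 0.0248
gripper_force: 44.9
```

```bash
python3 - <<'E'
from d import *
from rig import camera
delta([.526,.0385,.16],90)
s=bot.sense();p=np.array(s["tool_pos"])
# where is the held ball? grey silhouette in wrist view vs prediction
c=camera("wrist");hsv=cv2.cvtColor(c["color"],cv2.COLOR_RGB2HSV)
print("pred neck top,ball",proj(c,[p+[0,0,.126-.0918],p+[0,0,.042-.0918]]).round(1))
E
```

```text
pos [0.5248 0.0373 0.2058] yaw y 89.94 F [-0.6 -0.  -3.5] w 0.0248 t 15.575
shift [-1.3  1.3 45.8] turn -0.0011
pred neck top,ball [[280.1 279.6]
 [280.9 228. ]]
```

Lowering to just above seating.

>>> servo_tool(
  commands=[0,-1.3,1.3,8,0,0,-1.3,1.3,22,0,0,-1.3,1.3,36,0,0,-1.3,1.3,46,0,0,-1.3,1.3,48,0],
  newtons=55,
)

```text
t: 16.25
tool_pos: [0.5263, 0.039, 0.1577]
eef_rot: [-0.001, 0.0, 1.0, -0.0]
wrist_force: [-0.8, -0.2, -4.0]
gripper_width: 0.025
gripper_force: 54.9
```

>>> servo_tool(
  commands=[0,0,0,1,0,0,0,0,2,0,0,0,0,3,0,0,0,0,4,0,0,0,0,5,0],
)

```text
t: 16.88
tool_pos: [0.5268, 0.0392, 0.1537]
eef_rot: [0.0, 0.0, 1.0, 0.0]
wrist_force: [0.5, -0.0, -2.5]
gripper_width: 0.0248
gripper_force: 54.9
```

>>> servo_tool(
  commands=[0,0,0,1,0,0,0,0,2,0,0,0,0,3,0,0,0,0,3,0],
)

```text
t: 17.38
tool_pos: [0.5271, 0.039, 0.151]
eef_rot: [0.0, 0.001, 1.0, 0.0]
wrist_force: [-0.9, -1.2, 3.3]
gripper_width: 0.0247
gripper_force: 54.9
```

>>> servo_tool(
  commands=[0,0,0,1,0,0,0,0,2,0,0,0,0,2,0,0,0,0,2,0],
)

```text
t: 17.88
tool_pos: [0.527, 0.0391, 0.1488]
eef_rot: [0.0, 0.0, 1.0, -0.0]
wrist_force: [-1.3, -1.5, 3.7]
gripper_width: 0.0249
gripper_force: 54.9
```

Seated at 0.1515, and the spring has started to move. Pressing on.

>>> servo_tool(
  commands=[0,0.5,-0.5,2,0,0,0.5,-0.5,5,0,0,0.5,-0.5,8,0,0,0.5,-0.5,10,0,0,0.5,-0.5,10,0],
)

```text
t: 18.5
tool_pos: [0.5269, 0.0387, 0.1393]
eef_rot: [0.001, 0.0, 1.0, 0.0]
wrist_force: [-2.0, -1.9, 10.0]
gripper_width: 0.0249
gripper_force: 54.9
```

>>> servo_tool(
  commands=[0,0,0,1,0,0,0,0,2,0,0,0,0,3,0,0,0,0,3,0,0,0,0,3,0],
)

```text
t: 19.12
tool_pos: [0.527, 0.0387, 0.1366]
eef_rot: [0.001, 0.0, 1.0, 0.0]
wrist_force: [-1.2, -2.5, 11.5]
gripper_width: 0.0248
gripper_force: 54.9
```

Near the stop. Pressing a little further, to see the force rise steeply.

>>> servo_tool(
  commands=[0,0,0,0.5,0,0,0,0,1,0,0,0,0,1.5,0,0,0,0,1.5,0,0,0,0,1.5,0],
)

```text
t: 19.75
tool_pos: [0.5271, 0.0387, 0.1353]
eef_rot: [0.001, 0.0, 1.0, 0.0]
wrist_force: [-2.5, -2.8, 13.0]
gripper_width: 0.0248
gripper_force: 54.9
```

>>> servo_tool(
  commands=[0,0,0,0.5,0,0,0,0,1,0,0,0,0,1,0,0,0,0,1,0],
)

```text
t: 20.25
tool_pos: [0.5275, 0.0386, 0.1351]
eef_rot: [0.001, 0.001, 1.0, 0.0]
wrist_force: [-5.0, -2.9, 20.0]
gripper_width: 0.0248
gripper_force: 54.9
```

The force climbed to 20 N with z stalled at 0.135, so the ring is on its bottom stop. A quick numeric check that the force holds and nothing else has changed.

```bash
python3 - <<'E'
from d import *
from rig import camera
a=np.load("s6.npz")["color"].astype(int);c=camera("scene");b=c["color"].astype(int)
D=np.abs(a-b).max(2)>45
n,l,st,ce=cv2.connectedComponentsWithStats(D.astype(np.uint8))
print([s.tolist() for s in st[1:] if s[4]>25])
camera("scene");delta([.527,.0387,.135],90)
E
```

```text
[[261, 0, 62, 85, 3827], [340, 0, 8, 36, 149], [399, 0, 104, 115, 6698], [318, 60, 4, 32, 51], [271, 99, 14, 9, 82], [272, 100, 41, 45, 919], [363, 129, 15, 9, 69], [428, 138, 24, 9, 112], [374, 140, 61, 25, 345], [270, 142, 42, 22, 311], [169, 169, 29, 37, 717], [288, 173, 8, 10, 41], [303, 178, 17, 6, 41], [269, 187, 37, 7, 71], [255, 191, 14, 4, 34], [280, 193, 15, 5, 29], [285, 199, 11, 17, 140], [308, 198, 15, 5, 29], [380, 208, 42, 25, 237], [274, 214, 34, 29, 475], [422, 230, 43, 18, 197], [307, 236, 15, 23, 188], [350, 240, 19, 30, 269], [292, 242, 13, 9, 36], [366, 243, 6, 11, 54], [435, 266, 10, 10, 68], [448, 271, 6, 9, 36]]
pos [0.5275 0.0386 0.1351] yaw y 89.94 F [-5.3 -3.4 19.9] w 0.0249 t 20.35
shift [0.5 0.1 0.1] turn -0.0011
```

Force and pose hold steady. The image changes are the arm, its shadows and the accumulator; the hoop's leg and the bystanders are unchanged. Handing in.

```bash
python3 -c "
from rig import bot
print(bot.close_job())"
```

```text
the job is handed in; nothing more can be done
None
```

Job handed in at about 20 s: the hoop hangs on the bar with a leg on each side, and the larger accumulator sits neck up in the ring, held against the bottom stop at about 20 N, with nothing else seen to move.

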